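# Stow the paint pot in the push-latch drawer

### The arm

A 7-joint arm with a two-finger parallel gripper is mounted at the origin on the work surface. World frame = base frame: x ahead of the robot, y to its left, z up, the work surface at z = 0. Lengths are in m, angles in rad, forces in N, time in s.
With the tool pointing down it reaches from about 0.425 to 1.025 m from the base axis. Payload 3.6 kg.
Tool frame: the origin (TCP) lies at the very end of the fingers, on their centre line; the grasp point (between the pads) lies env.grip_depth behind it (env.grip_depth is the distance from the TCP to the grasp point, in m); z points along the fingers, y is the line along which they close (so a half turn about z gives the same grasp; the last joint's range is limited). The gripper opens to 85 mm and grips with 20 to 120 N. Pads are 22 mm wide; open, the fingers measure 114 mm over their backs; the gripper's body (76 mm by 85 mm) begins 54 mm behind the grasp point. The pads swing forward as they close: fully open they stand 13 mm farther back than shut.
Start: joints at [1.234, 0.591, 0.048, 1.609, -0.033, 0.943, -0.034], TCP at [0.175, -0.704, 0.231] pointing down, gripper open.
Joint ranges: [-2.69, 2.69], [-0.47, 2.24], [-1.27, 1.36], [0.19, 2.51], [-1.53, 4.68], [0.08, 2.07], [-3.09, 3.09]. Speed limits (rad/s): [2.57, 2.57, 3.14, 3.14, 3.14, 3.14, 3.14].

### API

Orientations are given as a 3x3 rotation matrix whose columns are the frame's x, y, z axes.
In Python, from bench import env, capture, job gives the robot as it stands.
- The arm moves only by the shell command python3 -m inch 'ROWS' [OPENING] [FORCE]. ROWS is JSON, a list of rows, each an object with "dp": the shift along the world's x, y, z in m, a list of three; "roll": the turn about the world's z in rad. In form: [{"dp": [x, y, z], "roll": roll}, ...]. A call has 1 to 10 rows; each row is the pose to reach, as a shift and turn from the pose commanded when the call began; what a row does not reach only later rows make up. A row lasts 1/8 s, in which the tool goes at most 62.5 mm and 10.7 degrees, less where a joint would pass 70% of its speed; a pose out of reach is approached as far as the arm can. A call with a gripper value outside its range is refused whole. OPENING is the opening, from 0 (shut) to 1 (fully open), set as the call begins (- or left out, the last holds). The fingers move at their own pace and stop on an object; FORCE is the grip in N (left out, the last holds). Time passes only in rows, so rows that repeat a pose let the fingers close. It gives the time, the measured TCP pose, the force, the opening and the grip force at its end, in the units of the state.
- env.observe(): the state, without advancing time (a new reading comes with each control period).
- capture(name): name is "side" or "top" or "wrist"; returns a dict with "img" (480x640x3 uint8, red, green, blue), "depth" (480x640 float32, m along the optical axis (not along the pixel's ray), 0 where there is no reading), "mtx" (3x3 intrinsics, pixels), "k1" (the pictures are not rectified: a ray, as slopes to the right and down, at radius r is drawn at 1 + k1 r^2 times it, then the intrinsics apply), "pose" (4x4, takes a point from camera to world coordinates). Camera axes: x right, y down, z forward; pixel columns grow to the right and rows downward; lengths in m; the calibration is good to about 2 mm. A picture is of the moment at which its call begins.
- job.close_job(): hands the job in; it is judged then, once.
The state is a dict: "t": time; "qpos": joint angles; "qd": joint speeds; "effort": joint torques, N m; "eef_pos": TCP position; "orientation": TCP orientation; "force": force on the tool from outside, world axes, zero at the start; "ft_torque": the same for the moment, N m; "gripper_width": finger opening in m; "grasp_force": force on a finger pad.
Only numpy, scipy, OpenCV 4.12 (cv2) and the standard library are available. Lean on these libraries where they do the work, as an engineer would, in place of code of your own. Each camera call takes 0.05 s, during which the arm holds its last target. There are 200 camera calls.

### The job

Put the small lidded paint pot upright into the round pocket of the open drawer tray, then press the tray in by its face until its push-push latch catches, let go, and make sure it stays in with nothing touching it. Press gently: the latch sits a little deeper or shallower in every unit and breaks if you lean on it, so go by feel, and do not tip the pot or disturb the other things on the table.

Things in the scene. Friction and masses are not known exactly. Their poses are not given: they have to be found in the camera images.
- pot: the jar to stow: round, 46 mm in diameter, 48 mm high, white with a black screw lid, 0.07 to 0.13 kg, upright on the table. Origin at the centre of its underside, z up. It may stand left or right of the case, trading places with the tall bottle and the tub
- case: low white drawer case with a wooden roof, fixed, 180 mm wide (y), 242 mm deep (x), 78 mm high, turned up to 0.2 rad. Origin at table level in the middle of the mouth, under the roof's front edge; x points into the case, the way the tray is pressed. Side walls (10 mm thick, 72 high) reach 30 mm forward of the mouth. The tray is part of it; over 20 N on tray or case breaks it
- tray (a joint): how far the tray is pressed in, m: 0 = fully out, as it starts. A spring pushes it out (2 N at 0, plus 35 N/m) all the way unless latched. Latched, it rests between 0.071 and 0.095, as the unseen latch's depth differs by unit. To catch, it must first go about 11 mm beyond that rest; there a rubber buffer (4 N per mm) begins: the push, 5 to 7 N till then, rises steeply
- tray_face (a point): middle of the tray's outer front face, where to press: a flat upright panel 154 mm wide, 6 to 56 mm above the table, 8 mm thick, 115 mm before the mouth when out; axes as the case. It always stays in front of the roof. At a 12 N push the latch has caught; let go and the tray comes back 12 to 13 mm and stays. Let go too early and it springs out; pressed again when latched, it is released
- tray_pocket (a point): centre of the floor of the pot's pocket: a round recess 52 mm in diameter, 11 mm deep, in a block 80 by 84 mm whose top is 23 mm above the table (pocket floor 12 mm above it), 53 mm behind the tray's face. The tray's side walls stand 71 mm to either side, 30 mm high; thin brushes, top 21 mm above the table, lie between. Axes as the case
- tall_bottle: bystander: white bottle with a black cap, 42 mm in diameter, 115 mm high; origin under its centre
- tub: bystander: wide low tub with a black lid, 66 mm in diameter, 32 mm high; origin under its centre
- cup: bystander: paper coffee cup with a black lid, 82 mm wide, 109 mm high; origin under its centre
- sponge: bystander: sponge, 70 by 105 by 34 mm; origin under its centre
- brush: bystander: paint brush with a wooden handle, 190 mm long, lying on the table; origin under its middle
Not all that is in view belongs to the job. What is shaped like the pot but pink or yellow is not meant.

How it is judged:
By the outcome, as a careful person would: the job done as asked, in the order asked, and still so for the second after the job is handed in, with the robot touching nothing.
It also fails if it takes over 64 s, if anything falls off the work surface, if the arm or the gripper's body presses on something with over 40 N, if the wrist force passes 120 N, or if a joint passes its speed limit or range.

## Working session

There is one attempt and no reset: what is moved stays moved. The work goes in short steps, Python scripts to look and compute and a shell command to move; the robot and the scene stay as the last step left them, time stands still between calls to the robot, and variables do not carry over. Pictures are saved under pics/ and viewed, at most 10 in all, crops included, and the job is handed in when it is done.

```bash
ls; mkdir -p pics; cat > h.py <<'E'
import numpy as np,cv2
from bench import env,capture
def cloud(c):
    d=c["depth"];K=c["mtx"];k1=c["k1"]
    v,u=np.mgrid[:480,:640].astype(np.float64)
    p=cv2.undistortPoints(np.stack([u.ravel(),v.ravel()],1)[:,None],K,np.array([k1,0,0,0,0.]))[:,0]
    P=np.c_[p,np.ones(len(p))]*d.reshape(-1,1)
    return (P@c["pose"][:3,:3].T+c["pose"][:3,3]).reshape(480,640,3)
def save(n,img): cv2.imwrite("pics/"+n+".png",img[...,::-1])
E
python3 - <<'E'
from h import *
for n in("top","side"):
    c=capture(n);np.savez(n,**c);save(n,c["img"]);print(n,c["pose"].round(3).tolist(),c["k1"],c["mtx"].tolist())
o=env.observe();print(o["eef_pos"],o["orientation"],o["force"],env.grip_depth)
E
```

```text
pics
top [[-0.033, -0.979, 0.202, 0.268], [-0.999, 0.033, -0.001, 0.008], [-0.006, -0.202, -0.979, 1.297], [0.0, 0.0, 0.0, 1.0]] -0.01296211405518367 [[485.54939626851495, 0.0, 316.1250002333916], [0.0, 485.54939626851495, 236.1192780773488], [0.0, 0.0, 1.0]]
side [[-0.989, -0.082, 0.125, 0.316], [-0.149, 0.525, -0.838, 1.282], [0.003, -0.847, -0.532, 0.859], [0.0, 0.0, 0.0, 1.0]] -0.054121368499210544 [[595.386487296233, 0.0, 316.8566942295207], [0.0, 595.386487296233, 238.2304682143484], [0.0, 0.0, 1.0]]
[ 0.17485048 -0.70283558  0.23026576] [[ 9.70406348e-01  2.41477058e-01 -5.91733467e-04]
 [ 2.41477758e-01 -9.70404454e-01  1.92021004e-03]
 [-1.10534119e-04 -2.00627449e-03 -9.99997981e-01]] [-0.47755292  0.52324641  0.44637417] 0.0187
```

View pics/top.png

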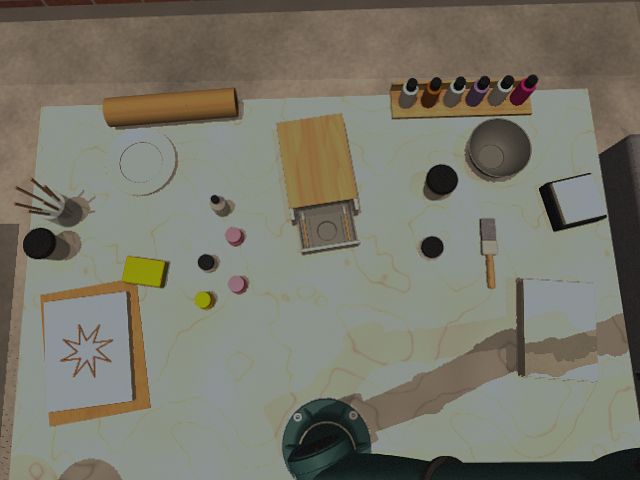

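View pics/side.png

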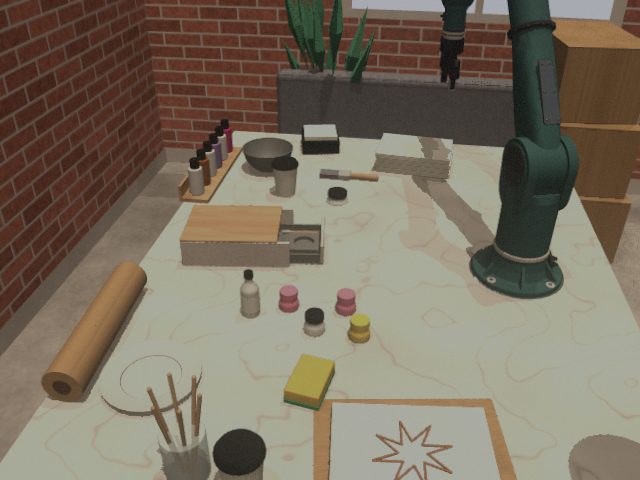

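The top view shows the pot (black lid, white jar) at about px (206,262), with pink jars at (235,236) and (238,284) and a yellow one at (205,300). The bottle is at (219,204) and the tub at (432,246). The case roof's front edge is near (325,205), with the tray out towards (330,247) and its pocket at about (327,231). The side view confirms this, with the pot at (315,322) and the tray at (305,240).

```bash
cat > m.py <<'E'
from h import *
R={}
for n in("top","side"):
    c=dict(np.load(n+".npz"));c["k1"]=float(c["k1"]);P=cloud(c);img=c["img"].astype(int)
    R[n]=P,img
    x,y,z=P[...,0],P[...,1],P[...,2]
    tab=(abs(z)<.012)&(x>.3)&(x<.7)&(abs(y)<.4);print(n,"table",np.median(z[tab]),tab.sum())
    # table-standing blobs
    m=((z>.014)&(z<.2)&(x>.3)&(x<.95)&(abs(y)<.45)).astype(np.uint8)
    k,l,s,ce=cv2.connectedComponentsWithStats(m)
    for i in range(1,k):
        if s[i,4]<60: continue
        q=P[l==i];zt=np.percentile(q[:,2],95);t=q[q[:,2]>zt-.006]
        (cx,cy),r=cv2.minEnclosingCircle(t[:,:2].astype(np.float32))
        print(n,ce[i].round(),s[i,4],"ztop %.3f circ %.3f %.3f r %.3f"%(zt,cx,cy,r),np.median(t,0).round(3),img[l==i].mean(0).round())
    roof=(z>.068)&(z<.09)&(x>.55)&(x<.95)&(abs(y)<.2)&(img[...,0]-img[...,2]>25)
    q=P[roof]; rr=cv2.minAreaRect(q[:,:2].astype(np.float32));print(n,"roof",np.median(q[:,2]),rr,cv2.boxPoints(rr).round(3).tolist())
E
python3 m.py
```

```text
top table -0.0013222803826042906 36545
top [431.  93.] 458 ztop 0.125 circ 0.916 -0.323 r 0.015 [ 0.914 -0.323  0.123] [59. 36. 18.]
top [454.  92.] 462 ztop 0.125 circ 0.915 -0.387 r 0.015 [ 0.915 -0.387  0.124] [71. 67. 59.]
top [474.  92.] 321 ztop 0.125 circ 0.914 -0.447 r 0.013 [ 0.914 -0.445  0.124] [54. 42. 51.]
top [408.  93.] 423 ztop 0.125 circ 0.914 -0.259 r 0.015 [ 0.915 -0.259  0.124] [71. 67. 59.]
top [193. 105.] 2557 ztop 0.081 circ 0.910 0.335 r 0.116 [0.912 0.339 0.078] [118.  85.  46.]
top [319. 175.] 7349 ztop 0.080 circ 0.713 0.000 r 0.159 [0.725 0.001 0.077] [133. 111.  70.]
top [474. 148.] 342 ztop 0.076 circ 0.745 -0.449 r 0.073 [ 0.746 -0.421  0.073] [69. 64. 57.]
top [440. 182.] 888 ztop 0.111 circ 0.652 -0.321 r 0.039 [ 0.653 -0.321  0.108] [31. 28. 26.]
top [219. 205.] 303 ztop 0.114 circ 0.617 0.262 r 0.011 [0.617 0.262 0.112] [83. 76. 66.]
top [484. 239.] 179 ztop 0.022 circ 0.513 -0.443 r 0.051 [ 0.497 -0.443  0.019] [108. 102.  92.]
top [234. 236.] 245 ztop 0.050 circ 0.538 0.226 r 0.021 [0.537 0.228 0.047] [127.  87.  96.]
top [432. 247.] 387 ztop 0.03
[... 1813 characters left out ...]
[84. 79. 68.]
side [359. 326.] 442 ztop 0.048 circ 0.370 0.309 r 0.023 [0.37  0.311 0.046] [146. 131.  67.]
side [149. 342.] 67 ztop 0.017 circ 0.800 0.413 r 0.027 [0.799 0.409 0.015] [169. 170. 155.]
side [183. 348.] 131 ztop 0.017 circ 0.726 0.423 r 0.055 [0.721 0.411 0.015] [169. 171. 154.]
side [315. 362.] 427 ztop 0.036 circ 0.446 0.437 r 0.038 [0.447 0.435 0.034] [164. 150.  78.]
side roof 0.07608525485912832 ((0.7126663327217102, 0.0027641430497169495), (0.2718842029571533, 0.19393551349639893), 7.944598197937012) [[0.5649999976158142, 0.07999999821186066], [0.5910000205039978, -0.1120000034570694], [0.8610000014305115, -0.07400000095367432], [0.8339999914169312, 0.11800000071525574]]
```

Two views agree: the pot is at about (0.468, 0.299) with its top at 0.048, and the case yaw is about 0.124 rad. I'll move over the tray first for closer wrist views.

```bash
python3 -m inch '[{"dp":[0.225,0.25,0.05],"roll":-0.05},{"dp":[0.225,0.25,0.05],"roll":-0.05},{"dp":[0.225,0.25,0.05],"roll":-0.1},{"dp":[0.225,0.25,0.05],"roll":-0.119},{"dp":[0.225,0.25,0.05],"roll":-0.119},{"dp":[0.225,0.25,0.05],"roll":-0.119},{"dp":[0.315,0.48,0.05],"roll":-0.119},{"dp":[0.315,0.48,0.05],"roll":-0.119},{"dp":[0.315,0.48,0.05],"roll":-0.119},{"dp":[0.315,0.48,0.05],"roll":-0.119}]' 0.8 30
python3 -m inch '[{"dp":[0.0,0.1,0],"roll":0},{"dp":[0.0,0.1,0],"roll":0},{"dp":[0.0,0.18,0.0],"roll":0},{"dp":[0.0,0.18,0.0],"roll":0},{"dp":[0.0,0.18,0.0],"roll":0}]'
python3 - <<'E'
from h import *
c=capture("wrist");np.savez("w1",**c);save("w1",c["img"]);print(c["pose"].round(3).tolist())
E
```

```text
t: 1.35
eef_pos: [0.4903, -0.2213, 0.2811]
orientation: [[0.992, 0.125, -0.0], [0.125, -0.992, 0.0], [-0.0, -0.0, -1.0]]
force: [-0.0, -0.7, -0.7]
gripper_width: 0.0683
grasp_force: 0.0
t: 1.98
eef_pos: [0.4897, -0.0419, 0.2811]
orientation: [[0.992, 0.129, -0.001], [0.129, -0.992, 0.0], [-0.001, -0.0, -1.0]]
force: [-0.1, -1.5, -0.1]
gripper_width: 0.0685
grasp_force: 0.0
[[0.128, -0.956, -0.264, 0.555], [-0.992, -0.124, -0.033, -0.033], [-0.002, 0.266, -0.964, 0.425], [0.0, 0.0, 0.0, 1.0]]
```

View pics/w1.png

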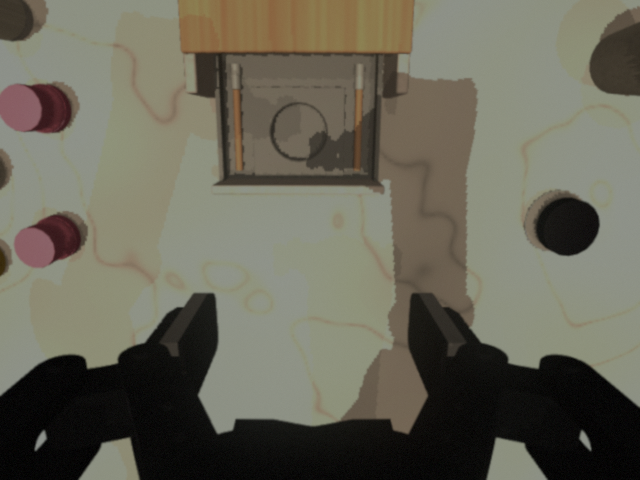

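The wrist view shows the tray nearly square in the picture. The roof edge is at row 52, the pocket ring at (299,131) and the face's top edge at row ~184 (columns 215–383). I'll shift towards the pot for a second view and triangulate.

```bash
python3 -m inch '[{"dp":[-0.01,0.06,0],"roll":0},{"dp":[-0.01,0.12,0],"roll":0},{"dp":[-0.01,0.14,0],"roll":0},{"dp":[-0.01,0.14,0],"roll":0},{"dp":[-0.01,0.14,0],"roll":0}]'
python3 - <<'E'
from h import *
c=capture("wrist");np.savez("w2",**c);save("w2",c["img"]);print(env.observe()["eef_pos"].round(4))
for n in ("w1","w2"):
    c=dict(np.load(n+".npz"));c["k1"]=float(c["k1"]);P=cloud(c);img=c["img"].astype(int);x,y,z=P[...,0],P[...,1],P[...,2]
    print(n,"table",np.median(z[(abs(z)<.01)&(x>.35)]))
    q=P[(z>.05)&(z<.06)&(x>.42)&(x<.52)&(y>-.12)&(y<.08)]  # face top strip
    if len(q)>20: print("face top",cv2.minAreaRect(q[:,:2].astype(np.float32)),np.median(q,0))
    r=(z>.07)&(z<.085)&(x>.53)&(x<.7)&(y>-.15)&(y<.13)
    # roof front edge: min x per y bin
    q=P[r]; b=[(yy,np.sort(q[abs(q[:,1]-yy)<.004][:,0])[:3].mean()) for yy in np.arange(-.09,.065,.01) if (abs(q[:,1]-yy)<.004).sum()>5]
    b=np.array(b);print("roof edge slope,x0",np.polyfit(b[:,0],b[:,1],1),"y range",q[:,1].min(),q[:,1].max())
    if n=="w1": print("pocket",P[131,299],"block",P[131,260],P[165,299],"roofL,R",P[50,184],P[50,411],"face",P[184,218],P[184,380])
    m=((z>.03)&(z<.06)&(x>.3)&(x<.6)&(y>.13)&(y<.4)).astype(np.uint8);k,l,s,ce=cv2.connectedComponentsWithStats(m)
    for i in range(1,k):
        if s[i,4]>100:
            q=P[l==i];zt=np.percentile(q[:,2],95);t=q[q[:,2]>zt-.006];print(ce[i].round(),zt.round(4),cv2.minEnclosingCircle(t[:,:2].astype(np.float32)),img[l==i].mean(0).round())
E
```

```text
t: 2.65
eef_pos: [0.4802, 0.0937, 0.281]
orientation: [[0.993, 0.121, -0.001], [0.121, -0.993, -0.001], [-0.001, 0.001, -1.0]]
force: [-0.1, 0.3, 0.1]
gripper_width: 0.068
grasp_force: 0.0
[0.4802 0.0937 0.2811]
w1 table 0.0013143612917264624
face top ((0.49511998891830444, -0.026303716003894806), (0.008899390697479248, 0.1542709767818451), 7.4706010818481445) [ 0.49565828 -0.02568611  0.05710782]
roof edge slope,x0 [-0.15487291  0.59993149] y range -0.10466891576777268 0.0813821974596883
pocket [ 0.54418388 -0.02045196  0.01437908] block [0.53983333 0.01542178 0.0241175 ] [ 0.51317392 -0.02457092  0.02493135] roofL,R [0.59602667 0.07383138 0.07887183] [ 0.61853239 -0.10118396  0.07763928] face [0.4895437  0.04558032 0.04955672] [ 0.50773797 -0.10044148  0.04490003]
[ 25. 108.] 0.0508 ((0.5358758568763733, 0.22806416451931), 0.021361123770475388) [118.  80.  84.]
[ 38. 245.] 0.0508 ((0.4053041934967041, 0.21928904950618744), 0.02200740948319435) [118.  80.  84.]
w2 table 0.0013477559652752824
face top ((0.49479928612709045, -0.025844469666481018), (0.00901435874402523, 0.15316249430179596), 7.021913051605225) [ 0.49500342 -0.02420994  0.057     ]
roof edge slope,x0 [-0.13986045  0.59980677] y range -0.10527187825640062 0.08252308060208617
[138.  38.] 0.058 ((0.5979419946670532, 0.260896772146225), 0.010124997235834599) [73. 68. 56.]
[170. 115.] 0.0508 ((0.5361935496330261, 0.2283397614955902), 0.020973514765501022) [137.  96.  98.]
[ 92. 184.] 0.0508 ((0.4664018154144287, 0.2996279299259186), 0.021325066685676575) [23. 22. 19.]
[174. 254.] 0.0505 ((0.40615054965019226, 0.21990354359149933), 0.021344907581806183) [132.  89.  91.]
[ 88. 281.] 0.0507 ((0.3677399754524231, 0.305984765291214), 0.02156039886176586) [130. 129.  51.]
```

View pics/w2.png

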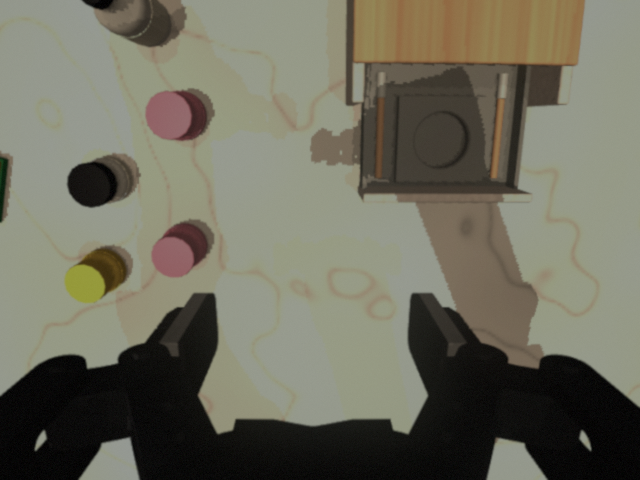

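The second view agrees. Relative to the wrist camera, the pot is at (0.466,0.300), the pocket at about (0.544,-0.020), the face centre at about (0.491,-0.0265) and the yaw is 0.126. Now I'll go over the pot and check it once from close up.

```bash
python3 -m inch '[{"dp":[-0.014,0.06,0],"roll":0},{"dp":[-0.014,0.12,0],"roll":0},{"dp":[-0.014,0.18,0],"roll":0.004},{"dp":[-0.014,0.206,-0.04],"roll":0.004},{"dp":[-0.014,0.206,-0.1],"roll":0.004},{"dp":[-0.014,0.206,-0.15],"roll":0.004},{"dp":[-0.014,0.206,-0.15],"roll":0.004},{"dp":[-0.014,0.206,-0.15],"roll":0.004}]'
python3 - <<'E'
from h import *
c=capture("wrist");np.savez("w3",**c);save("w3",c["img"]);o=env.observe();print(o["eef_pos"].round(4),o["force"].round(2))
P=cloud(c);img=c["img"].astype(int);x,y,z=P[...,0],P[...,1],P[...,2]
print("table",np.median(z[(abs(z)<.01)]))
m=((z>.03)&(z<.06)&(x>.3)&(x<.6)&(y>.13)&(y<.4)).astype(np.uint8);k,l,s,ce=cv2.connectedComponentsWithStats(m)
for i in range(1,k):
    if s[i,4]>100:
        q=P[l==i];zt=np.percentile(q[:,2],95);t=q[q[:,2]>zt-.006];print(ce[i].round(),zt.round(4),cv2.minEnclosingCircle(t[:,:2].astype(np.float32)),img[l==i].mean(0).round())
E
```

```text
t: 3.7
eef_pos: [0.4676, 0.3021, 0.1327]
orientation: [[0.992, 0.127, 0.002], [0.127, -0.992, 0.001], [0.002, -0.001, -1.0]]
force: [-0.9, -0.0, 0.6]
gripper_width: 0.0682
grasp_force: 0.0
[0.468  0.3027 0.1334] [0.21 0.25 0.11]
table 0.0013527071563839144
[419.   7.] 0.0577 ((0.5980740785598755, 0.26195117831230164), 0.01101889181882143) [84. 79. 66.]
[463. 136.] 0.0503 ((0.5358248949050903, 0.22877131402492523), 0.021243777126073837) [123.  67.  69.]
[317. 242.] 0.0503 ((0.4658477008342743, 0.3001149892807007), 0.02113061212003231) [37. 35. 29.]
[406. 353.] 0.0501 ((0.4010864496231079, 0.23158280551433563), 0.016903052106499672) [117.  78.  78.]
[288. 384.] 0.0502 ((0.3675973415374756, 0.3065093755722046), 0.021161429584026337) [132. 117.  49.]
```

View pics/w3.png

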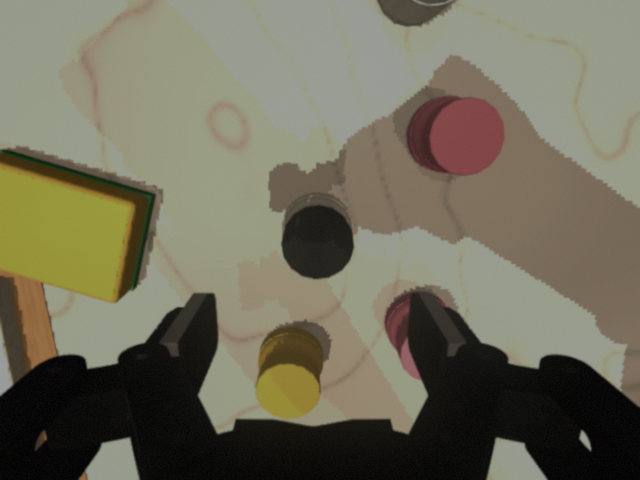

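The close view shows the black lid centred at (317,242), clear of the neighbours at (463,136), (406,353) and (288,384). It measures (0.466,0.300). I'll descend and grip.

```bash
python3 -m inch '[{"dp":[0.0005,-0.0015,-0.03],"roll":0},{"dp":[0.0005,-0.0015,-0.06],"roll":0},{"dp":[0.0005,-0.0015,-0.085],"roll":0},{"dp":[0.0005,-0.0015,-0.105],"roll":0},{"dp":[0.0005,-0.0015,-0.117],"roll":0},{"dp":[0.0005,-0.0015,-0.117],"roll":0},{"dp":[0.0005,-0.0015,-0.117],"roll":0}]'
python3 -m inch '[{"dp":[0,0,0],"roll":0},{"dp":[0,0,0],"roll":0},{"dp":[0,0,0],"roll":0},{"dp":[0,0,0],"roll":0},{"dp":[0,0,0],"roll":0},{"dp":[0,0,0],"roll":0}]' 0.3 30
```

```text
t: 4.62
eef_pos: [0.4674, 0.3015, 0.0155]
orientation: [[0.992, 0.128, 0.002], [0.128, -0.992, 0.001], [0.002, -0.001, -1.0]]
force: [-0.4, -0.3, 0.8]
gripper_width: 0.068
grasp_force: 0.0
t: 5.38
eef_pos: [0.467, 0.3011, 0.0155]
orientation: [[0.992, 0.128, 0.001], [0.128, -0.992, 0.0], [0.001, -0.0, -1.0]]
force: [-0.1, -0.9, 6.8]
gripper_width: 0.0421
grasp_force: 29.6
```

Gripped on the 42 mm lid. I'll lift and carry it to above the pocket.

```bash
python3 -m inch '[{"dp":[0,0,0.01],"roll":0},{"dp":[0,0,0.04],"roll":0},{"dp":[0,0,0.08],"roll":0},{"dp":[0,-0.02,0.12],"roll":0},{"dp":[0.01,-0.06,0.13],"roll":0},{"dp":[0.025,-0.11,0.13],"roll":0},{"dp":[0.04,-0.16,0.13],"roll":0},{"dp":[0.052,-0.21,0.13],"roll":0},{"dp":[0.065,-0.26,0.13],"roll":0},{"dp":[0.075,-0.3,0.13],"roll":0}]'
python3 -m inch '[{"dp":[0.003,-0.0204,0],"roll":0},{"dp":[0.003,-0.0204,-0.02],"roll":0},{"dp":[0.003,-0.0204,-0.04],"roll":0},{"dp":[0.003,-0.0204,-0.06],"roll":0},{"dp":[0.003,-0.0204,-0.06],"roll":0},{"dp":[0.003,-0.0204,-0.06],"roll":0}]'
python3 - <<'E'
from h import *
c=capture("wrist");np.savez("w4",**c);save("w4",c["img"]);o=env.observe();print(o["eef_pos"].round(4),o["force"].round(2))
P=cloud(c);x,y,z=P[...,0],P[...,1],P[...,2]
m=((z>.095)&(z<.15)&(abs(x-.545)<.04)&(abs(y+.02)<.04));q=P[m];print(len(q),np.percentile(q[:,2],[5,50,95]))
zt=np.median(q[:,2]);t=q[abs(q[:,2]-zt)<.003];print(cv2.minEnclosingCircle(t[:,:2].astype(np.float32)))
q=P[(z>.05)&(z<.06)&(x>.42)&(x<.52)&(y>-.12)&(y<.08)]
if len(q)>20: print("face top",cv2.minAreaRect(q[:,:2].astype(np.float32)),len(q))
E
```

```text
t: 6.62
eef_pos: [0.5416, -0.0017, 0.1448]
orientation: [[0.992, 0.127, 0.0], [0.127, -0.992, -0.001], [0.0, 0.001, -1.0]]
force: [0.3, 0.2, -0.8]
gripper_width: 0.0422
grasp_force: 30.4
t: 7.38
eef_pos: [0.5448, -0.0194, 0.085]
orientation: [[0.992, 0.129, 0.001], [0.129, -0.992, 0.0], [0.001, 0.0, -1.0]]
force: [-1.1, 0.6, -1.8]
gripper_width: 0.0422
grasp_force: 30.4
[ 0.5451 -0.0194  0.0852] [ 0.4   0.15 -0.4 ]
28264 [0.10443698 0.11895208 0.14314446]
((0.5495723485946655, -0.017862655222415924), 0.0349302738904953)
face top ((0.4938752353191376, -0.025002386420965195), (0.006968441419303417, 0.06347792595624924), 8.662971496582031) 102
```

View pics/w4.png

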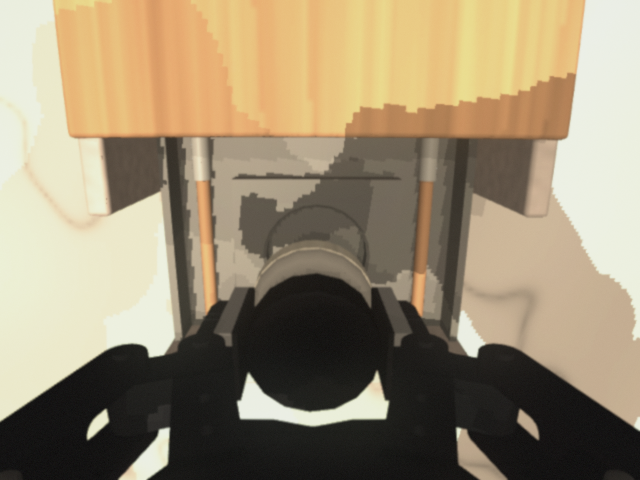

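The pot is held upright with the lid centred at px (313,343). The back arc of the pocket ring shows above it, with its top at about (317,206) and sides at x≈267 and 368. I'll compute the offset between them.

```bash
python3 - <<'E'
from h import *
c=dict(np.load("w4.npz"));c["k1"]=float(c["k1"]);P=cloud(c);img=c["img"].astype(int);x,y,z=P[...,0],P[...,1],P[...,2]
print("lid ctr",P[343,313],P[300,313],P[395,313])
m=np.zeros((480,640),bool);m[276:412,248:380]=1
zl=np.median(z[320:370,290:340]);m&=(abs(z-zl)<.002);t=P[m];print(zl,m.sum())
yaw=.1265;ex=np.array([np.cos(yaw),np.sin(yaw)]);ey=np.array([-ex[1],ex[0]])
a,b=t[:,:2]@ex,t[:,:2]@ey;print("lid ex",np.percentile(a,[.5,99.5]),"ey",np.percentile(b,[.5,99.5]))
print("lid circ",cv2.minEnclosingCircle(t[:,:2].astype(np.float32)))
for u,v in((317,206),(317,212),(290,213),(345,213),(271,232),(366,238),(317,177),(240,177),(398,177)):
    p=P[v,u];print((u,v),p.round(4),(p[:2]@ex).round(4),(p[:2]@ey).round(4))
r=(z>.07)&(z<.085)&(x>.53)&(x<.7);q=P[r];print("roof front ex min",np.percentile(q[:,:2]@ex,.5),"ey",np.percentile(q[:,:2]@ey,[.2,99.8]))
# tray walls z 30mm
w=(abs(z-.031)<.004)&(y>-.12)&(y<.09)&(x<.6);q=P[w][:,:2]@ey;print("walls",np.histogram(q,bins=np.arange(-.18,.01,.005)))
rows=[148,155,165,200,230]
bw=cv2.adaptiveThreshold(cv2.cvtColor(c["img"],cv2.COLOR_RGB2GRAY),255,0,1,15,6)
pts=np.argwhere(bw[200:262,255:385]>0)+[200,255];pp=P[pts[:,0],pts[:,1]];ok=(pp[:,2]<.03)&(pp[:,2]>.005);pp=pp[ok][:,:2]
best=max(((np.sum(abs(np.hypot(pp[:,0]-cx,pp[:,1]-cy)-.026)<.0015),cx,cy) for cx in np.arange(.535,.555,.0005) for cy in np.arange(-.03,-.01,.0005)));print("ring",best,len(pp))
E
```

```text
lid ctr [ 0.54743498 -0.01835473  0.11886459] [ 0.56090762 -0.01660512  0.11842104] [ 0.52944387 -0.02069133  0.11870856]
0.11876410846938427 13103
lid ex [0.51738237 0.55697801] ey [-0.1065278 -0.0682094]
lid circ ((0.5434855222702026, -0.01849735528230667), 0.021268218755722046)
(317, 206) [ 0.5694 -0.0175  0.0224] 0.5627 -0.0892
(317, 212) [ 0.5645 -0.0183  0.0135] 0.5577 -0.0893
(290, 213) [ 0.5644 -0.0045  0.0235] 0.5593 -0.0757
(345, 213) [ 0.5679 -0.0319  0.0233] 0.5593 -0.1033
(271, 232) [0.5531 0.004  0.0226] 0.5492 -0.0658
(366, 238) [ 0.5565 -0.0444  0.024 ] 0.5465 -0.1143
(317, 177) [ 0.5833 -0.0157  0.0178] 0.5767 -0.0892
(240, 177) [0.5781 0.0232 0.0161] 0.5764 -0.0499
(398, 177) [ 0.5882 -0.0574  0.0131] 0.5762 -0.1311
roof front ex min 0.5568331940170539 ey [-1.78029595e-01  1.10099664e-04]
walls (array([   0,    0,  205, 1520,  474,    0,    0,    0,    0,    0,    0,
          0,    0,    0,    0,    0,    0,    0,    0,    0,    0,    0,
          0,    0,    0,    0,    0,    0,    0,    0,    0,    0, 1765,
        508,  371,    0,    0]), array([-1.80000000e-01, -1.75000000e-01, -1.70000000e-01, -1.65000000e-01,
       -1.60000000e-01, -1.55000000e-01, -1.50000000e-01, -1.45000000e-01,
       -1.40000000e-01, -1.35000000e-01, -1.30000000e-01, -1.25000000e-01,
       -1.20000000e-01, -1.15000000e-01, -1.10000000e-01, -1.05000000e-01,
       -1.00000000e-01, -9.50000000e-02, -9.00000000e-02, -8.50000000e-02,
       -8.00000000e-02, -7.50000000e-02, -7.00000000e-02, -6.50000000e-02,
       -6.00000000e-02, -5.50000000e-02, -5.00000000e-02, -4.50000000e-02,
       -4.00000000e-02, -3.50000000e-02, -3.00000000e-02, -2.50000000e-02,
       -2.00000000e-02, -1.50000000e-02, -1.00000000e-02, -5.00000000e-03,
        1.66533454e-16,  5.00000000e-03]))
ring (np.int64(615), np.float64(0.5449999999999989), np.float64(-0.01999999999999999)) 1466
```

The pot sits about 1.8 mm left of the pocket centre across the case and is good in depth. I'll correct that and lower gently, watching force at the rim.

```bash
python3 -m inch '[{"dp":[0.0005,-0.0018,-0.02],"roll":-0.002},{"dp":[0.0005,-0.0018,-0.035],"roll":-0.002},{"dp":[0.0005,-0.0018,-0.042],"roll":-0.002},{"dp":[0.0005,-0.0018,-0.045],"roll":-0.002},{"dp":[0.0005,-0.0018,-0.047],"roll":-0.002},{"dp":[0.0005,-0.0018,-0.049],"roll":-0.002},{"dp":[0.0005,-0.0018,-0.05],"roll":-0.002},{"dp":[0.0005,-0.0018,-0.05],"roll":-0.002}]'
python3 -c "
from h import *
o=env.observe();print(o['eef_pos'].round(4),o['force'].round(2),o['ft_torque'].round(2))"
```

```text
t: 8.43
eef_pos: [0.545, -0.0213, 0.0344]
orientation: [[0.992, 0.126, 0.0], [0.126, -0.992, -0.0], [0.0, 0.0, -1.0]]
force: [-0.6, -0.6, -0.8]
gripper_width: 0.042
grasp_force: 30.4
[ 0.545  -0.0213  0.0344] [-0.62 -0.62 -0.81] [0.09 0.05 0.04]
```

It's 4 mm inside the pocket with no contact force. I'll lower it to the floor.

```bash
python3 -m inch '[{"dp":[0,0,-0.002],"roll":0},{"dp":[0,0,-0.004],"roll":0},{"dp":[0,0,-0.005],"roll":0},{"dp":[0,0,-0.006],"roll":0},{"dp":[0,0,-0.0065],"roll":0},{"dp":[0,0,-0.0065],"roll":0}]'
```

```text
t: 9.18
eef_pos: [0.545, -0.0213, 0.0278]
orientation: [[0.992, 0.127, -0.0], [0.127, -0.992, 0.0], [-0.0, -0.0, -1.0]]
force: [-0.1, -0.4, -1.2]
gripper_width: 0.0419
grasp_force: 30.4
```

```bash
python3 -m inch '[{"dp":[0,0,-0.0005],"roll":0},{"dp":[0,0,-0.001],"roll":0},{"dp":[0,0,-0.001],"roll":0}]'
```

```text
t: 9.55
eef_pos: [0.5451, -0.0212, 0.0275]
orientation: [[0.992, 0.127, 0.0], [0.127, -0.992, -0.0], [0.0, 0.0, -1.0]]
force: [-1.6, 0.7, 6.2]
gripper_width: 0.0418
grasp_force: 31.9
```

It's on the floor. Release and retreat upward.

```bash
python3 -m inch '[{"dp":[0,0,0.0005],"roll":0},{"dp":[0,0,0.0005],"roll":0},{"dp":[0,0,0.0005],"roll":0},{"dp":[0,0,0.0005],"roll":0},{"dp":[0,0,0.02],"roll":0},{"dp":[0,0,0.05],"roll":0},{"dp":[0,0,0.09],"roll":0},{"dp":[-0.04,-0.005,0.12],"roll":0},{"dp":[-0.09,-0.011,0.14],"roll":0},{"dp":[-0.14,-0.0177,0.15],"roll":0}]' 0.8
python3 - <<'E'
from h import *
c=capture("wrist");np.savez("w5",**c);save("w5",c["img"]);o=env.observe();print(o["eef_pos"].round(4),o["force"].round(2))
P=cloud(c);x,y,z=P[...,0],P[...,1],P[...,2]
m=(z>.05)&(z<.075)&(abs(x-.545)<.03)&(abs(y+.02)<.03);q=P[m];print(len(q),np.percentile(q[:,2],[5,50,95]))
t=q[q[:,2]>np.percentile(q[:,2],95)-.004];print(cv2.minEnclosingCircle(t[:,:2].astype(np.float32)))
A=np.c_[t[:,:2],np.ones(len(t))];print("tilt",np.linalg.lstsq(A,t[:,2],rcond=None)[0])
q=P[(z>.05)&(z<.06)&(x>.42)&(x<.515)&(y>-.12)&(y<.08)]
if len(q)>20: print("face top",cv2.minAreaRect(q[:,:2].astype(np.float32)),len(q))
E
```

```text
t: 10.8
eef_pos: [0.4042, -0.0391, 0.1778]
orientation: [[0.992, 0.127, 0.002], [0.127, -0.992, -0.0], [0.002, 0.0, -1.0]]
force: [-1.0, -0.7, 0.0]
gripper_width: 0.0687
grasp_force: 0.0
[ 0.3938 -0.0407  0.177 ] [-7.05 -1.08  0.48]
1534 [0.05347541 0.06116797 0.06244034]
((0.5367465019226074, -0.021219944581389427), 0.019231585785746574)
tilt [0.01780859 0.00627397 0.05194726]
face top ((0.49472010135650635, -0.026698149740695953), (0.008513492532074451, 0.15343999862670898), 7.040491580963135) 3811
```

View pics/w5.png

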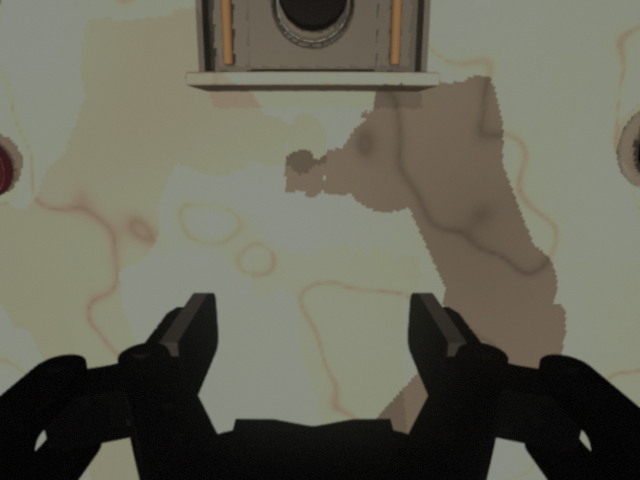

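The pot stands in the pocket (lid at about (315,10), top at 0.060), and the tray is still out with its face edge at row ~80. Next I'll shut the fingers and get in front of the face.

```bash
python3 -m inch '[{"dp":[0.04,0.0075,0],"roll":0},{"dp":[0.046,0.0075,-0.04],"roll":0},{"dp":[0.046,0.0075,-0.08],"roll":0},{"dp":[0.046,0.0075,-0.12],"roll":0},{"dp":[0.046,0.0075,-0.145],"roll":0},{"dp":[0.046,0.0075,-0.15],"roll":0},{"dp":[0.046,0.0075,-0.15],"roll":0},{"dp":[0.046,0.0075,-0.15],"roll":0}]' 0 30
python3 -m inch '[{"dp":[0.01,0.0013,0],"roll":0},{"dp":[0.016,0.002,0],"roll":0},{"dp":[0.022,0.0028,0],"roll":0},{"dp":[0.022,0.0028,0],"roll":0},{"dp":[0.022,0.0028,0],"roll":0}]'
python3 -c "
from h import *
o=env.observe();print(o['eef_pos'].round(4),o['force'].round(2),o['ft_torque'].round(2))"
```

```text
t: 11.85
eef_pos: [0.4518, -0.0315, 0.0277]
orientation: [[0.992, 0.126, 0.002], [0.126, -0.992, 0.0], [0.002, 0.0, -1.0]]
force: [0.7, 0.2, -1.1]
gripper_width: 0.0002
grasp_force: 0.0
t: 12.48
eef_pos: [0.4726, -0.0287, 0.0267]
orientation: [[0.992, 0.126, -0.001], [0.126, -0.992, -0.0], [-0.001, 0.0, -1.0]]
force: [0.6, 0.6, 0.1]
gripper_width: 0.0002
grasp_force: 0.0
[ 0.4726 -0.0287  0.0267] [0.63 0.61 0.08] [-0.04  0.    0.04]
```

```bash
python3 -m inch '[{"dp":[0.002,0.0003,0],"roll":0},{"dp":[0.004,0.0005,0],"roll":0},{"dp":[0.006,0.0008,0],"roll":0},{"dp":[0.008,0.001,0],"roll":0},{"dp":[0.010,0.0013,0],"roll":0},{"dp":[0.012,0.0015,0],"roll":0},{"dp":[0.014,0.0018,0],"roll":0},{"dp":[0.016,0.002,0],"roll":0},{"dp":[0.018,0.0023,0],"roll":0},{"dp":[0.02,0.0025,0],"roll":0}]'
```

```text
t: 13.72
eef_pos: [0.4928, -0.0262, 0.0267]
orientation: [[0.992, 0.126, -0.001], [0.126, -0.992, -0.0], [-0.001, 0.0, -1.0]]
force: [-2.1, -0.2, 0.7]
gripper_width: -0.0001
grasp_force: 1.5
```

Contact at about 2 N, so the tray is moving. I'll continue along the case axis.

```bash
python3 -m inch '[{"dp":[0.003,0.0004,0],"roll":0},{"dp":[0.007,0.0009,0],"roll":0},{"dp":[0.011,0.0014,0],"roll":0},{"dp":[0.015,0.0019,0],"roll":0},{"dp":[0.019,0.0024,0],"roll":0},{"dp":[0.023,0.0029,0],"roll":0},{"dp":[0.027,0.0034,0],"roll":0},{"dp":[0.031,0.0039,0],"roll":0},{"dp":[0.035,0.0044,0],"roll":0},{"dp":[0.038,0.0048,0],"roll":0}]'
python3 -m inch '[{"dp":[0.002,0.0003,0],"roll":0},{"dp":[0.004,0.0005,0],"roll":0},{"dp":[0.006,0.0008,0],"roll":0},{"dp":[0.008,0.001,0],"roll":0},{"dp":[0.010,0.0013,0],"roll":0},{"dp":[0.012,0.0015,0],"roll":0},{"dp":[0.014,0.0018,0],"roll":0},{"dp":[0.016,0.002,0],"roll":0}]'
```

```text
t: 14.98
eef_pos: [0.5311, -0.0214, 0.0267]
orientation: [[0.992, 0.126, -0.0], [0.126, -0.992, -0.0], [-0.0, 0.0, -1.0]]
force: [-3.5, -1.0, -1.9]
gripper_width: -0.0003
grasp_force: 2.3
t: 15.98
eef_pos: [0.5469, -0.0194, 0.0267]
orientation: [[0.992, 0.126, -0.001], [0.126, -0.992, -0.0], [-0.001, 0.0, -1.0]]
force: [-5.7, -1.0, -2.1]
gripper_width: -0.0003
grasp_force: 2.6
```

```bash
python3 -m inch '[{"dp":[0.0015,0.0002,0],"roll":0},{"dp":[0.003,0.0004,0],"roll":0},{"dp":[0.0045,0.0006,0],"roll":0},{"dp":[0.006,0.0008,0],"roll":0},{"dp":[0.0075,0.0009,0],"roll":0},{"dp":[0.009,0.0011,0],"roll":0},{"dp":[0.01,0.0013,0],"roll":0}]'
python3 -m inch '[{"dp":[0.0005,0.0001,0],"roll":0},{"dp":[0.001,0.0001,0],"roll":0},{"dp":[0.0015,0.0002,0],"roll":0},{"dp":[0.002,0.0003,0],"roll":0}]'
```

```text
t: 16.85
eef_pos: [0.5567, -0.0181, 0.0267]
orientation: [[0.992, 0.126, -0.001], [0.126, -0.992, -0.0], [-0.001, 0.0, -1.0]]
force: [-6.2, 0.1, -2.1]
gripper_width: 0.0001
grasp_force: 2.7
t: 17.35
eef_pos: [0.5586, -0.0179, 0.0267]
orientation: [[0.992, 0.126, -0.001], [0.126, -0.992, -0.0], [-0.001, 0.0, -1.0]]
force: [-5.5, -1.4, -1.7]
gripper_width: -0.0002
grasp_force: 2.7
```

```bash
python3 -m inch '[{"dp":[0.0007,0.0001,0],"roll":0},{"dp":[0.0014,0.0002,0],"roll":0},{"dp":[0.002,0.0003,0],"roll":0},{"dp":[0.002,0.0003,0],"roll":0}]' | grep -E "^(t|eef|force)"
```

```text
t: 17.85
eef_pos: [0.5607, -0.0176, 0.0267]
force: [-4.7, -0.5, -2.2]
```

```bash
python3 -c "
from h import *
o=env.observe();print(o['force'].round(2),o['ft_torque'].round(2))"
```

```text
[-4.69 -0.5  -2.15] [-0.15  1.07 -0.  ]
```

```bash
python3 -m inch '[{"dp":[0.0007,0.0001,0],"roll":0},{"dp":[0.0014,0.0002,0],"roll":0},{"dp":[0.002,0.0003,0],"roll":0},{"dp":[0.002,0.0003,0],"roll":0}]' | grep -E "^(t|eef|force)"
```

```text
t: 18.35
eef_pos: [0.5628, -0.0173, 0.0267]
force: [-4.4, -0.4, -2.6]
```

```bash
python3 -m inch '[{"dp":[0.0007,0.0001,0],"roll":0},{"dp":[0.0014,0.0002,0],"roll":0},{"dp":[0.002,0.0003,0],"roll":0},{"dp":[0.002,0.0003,0],"roll":0}]' | grep -E "^(t|eef|force)"
```

```text
t: 18.85
eef_pos: [0.5646, -0.0171, 0.0268]
force: [-5.9, -0.8, -1.6]
```

```bash
python3 -m inch '[{"dp":[0.0007,0.0001,0],"roll":0},{"dp":[0.0014,0.0002,0],"roll":0},{"dp":[0.002,0.0003,0],"roll":0},{"dp":[0.002,0.0003,0],"roll":0}]' | grep -E "^(t|eef|force)"
```

```text
t: 19.35
eef_pos: [0.5665, -0.0169, 0.0268]
force: [-6.8, -0.9, -0.5]
```

```bash
python3 -m inch '[{"dp":[0.0007,0.0001,0],"roll":0},{"dp":[0.0014,0.0002,0],"roll":0},{"dp":[0.0014,0.0002,0],"roll":0},{"dp":[0.0014,0.0002,0],"roll":0}]' | grep -E "^(t|eef|force)"; python3 -c "
from h import *
o=env.observe();print(o['ft_torque'].round(2))"
```

```text
t: 19.85
eef_pos: [0.5678, -0.0167, 0.0268]
force: [-5.3, -1.0, -1.5]
[-0.22  1.13  0.02]
```

```bash
python3 -m inch '[{"dp":[0.0007,0.0001,0],"roll":0},{"dp":[0.0014,0.0002,0],"roll":0},{"dp":[0.002,0.0003,0],"roll":0},{"dp":[0.002,0.0003,0],"roll":0}]' | grep -E "^(t|eef|force)"; python3 -c "
from h import *
o=env.observe();print(o['ft_torque'].round(2))"
```

```text
t: 20.35
eef_pos: [0.5684, -0.0167, 0.0267]
force: [-7.1, -1.3, 1.2]
[-0.19  1.5  -0.  ]
```

The buffer has begun (0.6 mm moved for 2 mm commanded, torque rising). From here I'll take small steps.

```bash
python3 -m inch '[{"dp":[0.0003,0,0],"roll":0},{"dp":[0.0003,0,0],"roll":0},{"dp":[0.0003,0,0],"roll":0}]' | grep -E "^(t|eef|force)"; python3 -c "
from h import *
o=env.observe();print(o['ft_torque'].round(2))"
```

```text
t: 20.72
eef_pos: [0.5685, -0.0167, 0.0267]
force: [-8.3, -0.4, 1.2]
[-0.19  1.53 -0.06]
```

```bash
python3 -m inch '[{"dp":[0.0005,0.0001,0],"roll":0},{"dp":[0.001,0.0001,0],"roll":0},{"dp":[0.0015,0.0002,0],"roll":0},{"dp":[0.0015,0.0002,0],"roll":0}]' | grep -E "^(t|eef|force)"; python3 -c "
from h import *
o=env.observe();print(o['ft_torque'].round(2))"
```

```text
t: 21.22
eef_pos: [0.569, -0.0166, 0.0267]
force: [-9.3, -1.3, 3.4]
[-0.18  1.89 -0.02]
```

```bash
python3 -m inch '[{"dp":[0.0005,0.0001,0],"roll":0},{"dp":[0.001,0.0001,0],"roll":0},{"dp":[0.0015,0.0002,0],"roll":0},{"dp":[0.0015,0.0002,0],"roll":0}]' | grep -E "^(t|eef|force)"; python3 -c "
from h import *
o=env.observe();print(o['ft_torque'].round(2))"
```

```text
t: 21.72
eef_pos: [0.5694, -0.0166, 0.0267]
force: [-10.8, -1.5, 6.1]
[-0.22  2.13 -0.01]
```

```bash
python3 -m inch '[{"dp":[0.0007,0.0001,0],"roll":0},{"dp":[0.0014,0.0002,0],"roll":0},{"dp":[0.0014,0.0002,0],"roll":0}]' | grep -E "^(t|eef|force)"; python3 -c "
from h import *
o=env.observe();print(o['ft_torque'].round(2))"
```

```text
t: 22.1
eef_pos: [0.5698, -0.0166, 0.0267]
force: [-12.4, -1.9, 6.4]
[-0.21  2.36  0.05]
```

About 12.5 N. I'll go a hair more for sensor noise, then back off straight and look.

```bash
python3 -m inch '[{"dp":[0.0007,0.0001,0],"roll":0},{"dp":[0.0007,0.0001,0],"roll":0}]' | grep -E "^(t|eef|force)"
python3 -m inch '[{"dp":[-0.003,-0.0004,0],"roll":0},{"dp":[-0.006,-0.0008,0],"roll":0},{"dp":[-0.009,-0.0011,0],"roll":0},{"dp":[-0.012,-0.0015,0],"roll":0},{"dp":[-0.015,-0.0019,0],"roll":0},{"dp":[-0.018,-0.0023,0],"roll":0},{"dp":[-0.022,-0.0028,0],"roll":0},{"dp":[-0.026,-0.0033,0],"roll":0},{"dp":[-0.03,-0.0038,0],"roll":0},{"dp":[-0.03,-0.0038,0],"roll":0}]' | grep -E "^(t|eef|force)"
```

```text
t: 22.35
eef_pos: [0.57, -0.0165, 0.0267]
force: [-13.0, -1.1, 7.8]
t: 23.6
eef_pos: [0.5463, -0.0189, 0.0271]
force: [0.4, -0.3, -1.0]
```

Force is zero 24 mm back, so the tray isn't following. I'll retreat clear and verify.

```bash
python3 -m inch '[{"dp":[-0.02,-0.0025,0],"roll":0},{"dp":[-0.05,-0.0064,0],"roll":0},{"dp":[-0.08,-0.0102,0],"roll":0},{"dp":[-0.1,-0.0127,0.03],"roll":0},{"dp":[-0.1,-0.0127,0.08],"roll":0},{"dp":[-0.1,-0.0127,0.13],"roll":0},{"dp":[-0.09,-0.0127,0.2],"roll":0},{"dp":[-0.09,-0.0127,0.24],"roll":0},{"dp":[-0.09,-0.0127,0.24],"roll":0},{"dp":[-0.09,-0.0127,0.24],"roll":0}]' | grep -E "^(t|eef|force)"
python3 - <<'E'
from h import *
c=capture("wrist");P=cloud(c);x,y,z=P[...,0],P[...,1],P[...,2]
q=P[(z>.05)&(z<.06)&(x>.42)&(x<.6)&(y>-.14)&(y<.1)]
if len(q)>20: print("face top",cv2.minAreaRect(q[:,:2].astype(np.float32)),np.median(q,0),len(q))
s=capture("side")["img"];t=capture("top")["img"]
save("end",np.vstack([np.hstack([cv2.resize(c["img"],(400,300)),cv2.resize(t,(400,300))]),np.hstack([cv2.resize(s,(400,300)),cv2.resize(s[190:350,160:380],(400,300))])]))
E
```

```text
t: 24.85
eef_pos: [0.4554, -0.032, 0.2665]
force: [0.6, -0.1, -0.4]
face top ((0.5780317187309265, -0.016175761818885803), (0.04378325492143631, 0.17622679471969604), 0.05630325525999069) [ 0.57038643 -0.01371225  0.05712359] 2504
```

View pics/end.png

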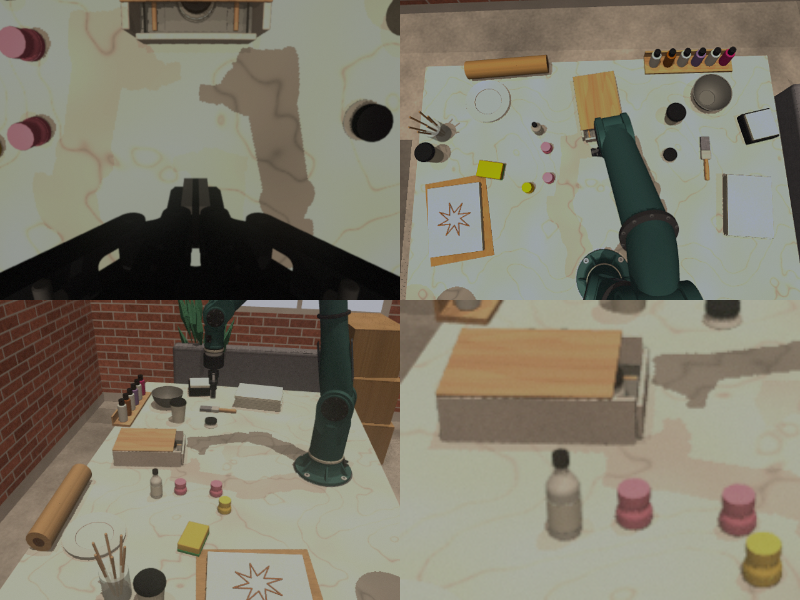

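The composite shows the tray in and resting (wrist panel: face edge at about (195,38); side crop: face at about (645,375)). The face moved from x=0.495 to 0.570, so it is latched about 76 mm in. The pot stands inside, the other things are where they were, and the gripper is well clear.

```bash
python3 -c "
from bench import job
print(job.close_job())"
```

```text
the job is handed in; nothing more can be done
None
```

The pot is upright in the tray's pocket and the tray is latched about 76 mm in, pressed to about 13 N and staying in with nothing touching it; the job was handed in at about 25 s, and no verdict came back.

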